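# Load the badge press

## Robot

A 7-joint arm with a two-finger parallel gripper is mounted at the origin on the work surface. World frame = base frame: x ahead of the robot, y to its left, z up, the work surface at z = 0. Lengths are in m, angles in rad, forces in N, time in s.
With the tool pointing down it reaches from about 0.425 to 0.925 m from the base axis. Payload 6.8 kg.
Tool frame: the origin (TCP) lies at the very end of the fingers, on their centre line; the grasp point (between the pads) lies 19 mm behind it (bot.grasp_offset is the distance from the TCP to the grasp point, in m); z points along the fingers, y is the direction in which the jaws open and shut (so a half turn about z gives the same grasp; the last joint's range is limited). The gripper opens to 85 mm and grips with 20 to 120 N. Pads are 22 mm wide; open, the fingers measure 114 mm over their backs; the gripper's body (76 mm by 85 mm) begins 54 mm behind the grasp point. The pads swing forward as they close: fully open they stand 13 mm farther back than shut.
Start: joints at [1.173, 0.477, 0.022, 1.555, -0.011, 1.109, -0.083], TCP at [0.193, -0.647, 0.231] pointing down, gripper open.
Joint ranges: [-2.96, 2.96], [-0.34, 2.1], [-1.41, 1.46], [0.24, 2.44], [-1.37, 4.51], [0.17, 1.92], [-2.96, 2.96]. Speed limits (rad/s): [2.39, 2.39, 3.14, 3.14, 3.14, 3.14, 3.14].

## Interface

Orientations are given as a unit quaternion [w, x, y, z].
In Python, from station import monitor, cams, bot, finder gives the robot as it stands.
- The arm moves only by the tool jog_arm, never from a script. Its argument "plan" is a list of rows, each an object of numbers: "x", "y", "z": the shift along the tool's x, y, z as a fraction of full scale; "wx", "wy", "wz": the turn, a rotation vector about the tool's x, y, z as a fraction of full scale. A call has 1 to 12 rows; each row is the pose to reach, as a shift and turn from the pose measured when the call began, along the tool's axes at that moment, turning the shorter way round; what a row does not reach only later rows make up. Full scale, the value 1, is 20 cm for a shift and 180 degrees for a turn. A row lasts 1/12 s, in which the tool goes at most 41.7 mm and 7.16 degrees, less where a joint would pass 70% of its speed; a pose out of reach is approached as far as the arm can. A call with a number of a shift or a turn outside -1 to 1 is refused whole. A call with a gripper value outside its range is refused whole. "hand" is the opening, from -1 (shut) to 1 (fully open), set as the call begins (left out, the last holds). The fingers move at their own pace and stop on an object; "grip_force" is the grip in N (left out, the last holds). Time passes only in rows, so rows that repeat a pose let the fingers close. It gives the time, the measured TCP pose, the force and the opening at its end, in the units of the state.
- monitor.get_obs(): the state, without advancing time (a new reading comes with each control period).
- cams.read_camera(name): name is "scene" or "top" or "wrist"; returns the picture (420x560x3 uint8, red, green, blue); there is no depth.
- cams.get_calibration(name): a dict with "fx", "fy", "cx", "cy" (pixels), "extrinsics" (4x4, takes a point from world to camera coordinates). Camera axes: x right, y down, z forward; pixel columns grow to the right and rows downward; lengths in m; the calibration is good to about 2 mm. A picture is of the moment at which its call begins: read the wrist's pose just before it. get_calibration takes no time and is no camera call; for the wrist camera it gives the pose at the moment of the call.
- bot.hand_in(): hands the job in, once; it reports no verdict.
Trained networks look in the newest picture that a camera, given by its name, has taken for a name from the list of things; names that differ only in an ending like _2 or _b are one class to them, and where a whole thing is asked for, a point or a joint stands for the part that bears it (a point fixed in the world has none). Each returns a list of dicts, best first, with "confidence" (0 to 1); they miss things now and then, are a little off and sometimes report something else, mostly with a low value. They report only what shows in the picture. A call takes as long as a camera call. They do not tell look-alikes from the thing itself.
- finder.find_in(camera, target): "bbox" ([left, top, width, height] in pixels, round what is visible of it).
- finder.place_of(camera, target): "location" ([column, row] in pixels: a listed point, or the origin of a listed thing).
The state is a dict: "t": time; "q": joint angles; "joint_vel": joint speeds; "joint_torque": joint torques, N m; "eef_pos": TCP position; "tool_rot": TCP orientation; "contact_force": force on the tool from outside, world axes, zero at the start; "torque": the same for the moment, N m; "gripper_width": opening from 0.0 (shut) to 1.0 (fully open).
Only numpy, scipy, OpenCV 4.12 (cv2) and the standard library are available. Lean on these libraries where they do the work, as an engineer would, in place of code of your own. Each camera call takes 0.05 s, during which the arm holds its last target. There are 200 camera calls.

## Task

At the event counter's badge press, nudge the loose orange badge blank across the carriage deck with the fingertips until it drops flat into the round recess, then push the carriage (its red tab is there to push on) all the way in under the press head, so that it stops fully home. Nothing is to be picked up: the blank must never be lifted off the deck or stood on edge, and the pen cup, the box of spare blanks and the finished blue badge stay where they are. Finish with the blank still flat in the recess and the robot clear of everything.

Things in the scene. Friction and masses are not known exactly. Their poses are not given: they have to be found in the camera images.
- press: Grey hand badge press, fixed. Origin on the counter, under the recess's centre when the carriage is fully out; z up; the carriage slides in along -y. Base 150 mm wide, y -260 to 180 mm. Head: column at y -175 to -245, beam at y -70 to -245, x +-40, top 260 mm up; ram 66 mm across at y -110, its underside 77 mm up. Thin lever at y -255 to 335 mm up. Steel rails beside the carriage: 26 mm up.
- carriage (a joint): How far the aluminium carriage has slid in towards the head, m: 0 fully out, 0.110 fully home at its stop under the head. It starts 0 to 20 mm in. Sliding it takes about 3 to 4 N; it stays where it is left.
- recess (a point): Centre of the floor of the round recess in the carriage (moves with it), axes as the press's. Recess 64 mm across, 6 mm deep, dark floor 30 mm above the counter. The flat deck around it is 36 mm above the counter and reaches 65 mm to either side (x), 50 mm towards the head (-y) and 150 mm outward (+y) from this point.
- tab (a point): Middle of the top edge of the carriage's upright red push tab: 50 mm wide (x), 10 mm thick (y), top 66 mm above the counter. It stands 205 mm outward (+y) of the recess centre, 55 mm beyond the deck's end, on a ledge 60 mm wide whose top is 24 mm above the counter; it moves with the carriage, axes as the press's.
- blank_center (a point): Centre (half-way up) of the loose badge blank: disc 58 mm across, 6 mm thick, 25 to 50 g, steel rim, orange face with a white dot. It starts flat on the carriage deck between recess and tab, 68 to 108 mm outward of the recess centre, up to 20 mm to either side. In the recess its face is flush with the deck. z is the disc's axis.
- badge_center (a point): Centre of a finished badge, 58 x 6 mm disc, blue face with yellow dot, lying on the counter on the robot's side of the press. Leave alone.
- pencup_center (a point): Centre (half-way up) of a brown paper cup of pens, 78 mm across the rim, 95 mm high, pens to 140 mm, beyond the press. Leave alone.
- stockbox_center (a point): Centre of an open cardboard box of spare orange blanks, 90 x 140 x 45 mm, beyond the press. Leave alone.
Things that resemble listed ones, but are neither listed nor needed, are in the scene too. What is shaped like the part that bears blank_center but green or turquoise is not meant.

How it is judged:
By the outcome, as a careful person would: the job done as asked, in the order asked, and still so for the second after the job is handed in, with the robot touching nothing.
It also fails if it takes over 51 s, if anything falls off the work surface, if the arm or the gripper's body presses on something with over 40 N, if the wrist force passes 120 N, or if a joint passes its speed limit or range.

## Working session

There is one attempt and no reset: what is moved stays moved. The work goes in short steps, Python scripts to look and compute and a tool call to move; the robot and the scene stay as the last step left them, time stands still between calls to the robot, and variables do not carry over. Pictures are saved under pics/ and viewed, about 8 in all and at most 12, crops included, and the job is handed in when it is done.

Besides the shell and the picture viewer there is one more tool, called as name([rows], argument=value, ...), one row to a line, values as JSON. jog_arm: Moves the arm, as the interface text tells. Shift numbers are shares of 20 cm and turn numbers shares of 180 degrees, none past 1 either way. Its arguments: {"type":"object","properties":{"plan":{"type":"array","items":{"type":"object","properties":{"x":{"type":"number","minimum":-1,"maximum":1},"y":{"type":"number","minimum":-1,"maximum":1},"z":{"type":"number","minimum":-1,"maximum":1},"wx":{"type":"number","minimum":-1,"maximum":1},"wy":{"type":"number","minimum":-1,"maximum":1},"wz":{"type":"number","minimum":-1,"maximum":1}}}},"hand":{"type":"number"},"grip_force":{"type":"number"}},"required":["plan"]}

```bash
mkdir -p pics; cat > h.py <<'E'
import numpy as np, cv2
from station import monitor, cams, bot, finder
def ray(cam,uv):
    c=cams.get_calibration(cam);E=np.array(c["extrinsics"]);R,t=E[:3,:3],E[:3,3]
    d=R.T@np.array([(uv[0]-c["cx"])/c["fx"],(uv[1]-c["cy"])/c["fy"],1]);return -R.T@t,d
def onz(cam,uv,z):
    o,d=ray(cam,uv);return o+d*(z-o[2])/d[2]
def proj(cam,p):
    c=cams.get_calibration(cam);E=np.array(c["extrinsics"]);q=E[:3,:3]@np.array(p)+E[:3,3]
    return c["fx"]*q[0]/q[2]+c["cx"],c["fy"]*q[1]/q[2]+c["cy"]
def save(cam,n):
    im=cams.read_camera(cam);cv2.imwrite(f"pics/{n}.png",im[:,:,::-1]);return im
E
python3 - <<'E'
from h import *
a=save("scene","s1")
for cam in ["top"]:
    b=save(cam,"t1")
    for n,z in [("recess",.03),("tab",.066),("blank_center",.039),("press",0),("badge_center",.003)]:
        for r in finder.place_of(cam,n)[:3]: print(n,np.round(r["location"],1),round(r["confidence"],2),np.round(onz(cam,r["location"],z),4))
cv2.imwrite("pics/b1.png",np.hstack([cv2.resize(x,(400,300)) for x in (a,b)])[:,:,::-1])
o=monitor.get_obs();print(o)
E
```

```text
recess [318.6 244.5] 0.92 [0.4983 0.0522 0.03  ]
tab [201.6 196.5] 0.83 [0.574  0.2423 0.066 ]
blank_center [156.7 281.5] 0.94 [0.4365 0.3188 0.039 ]
blank_center [269.7 229. ] 0.75 [0.5235 0.1336 0.039 ]
blank_center [153.4 216.1] 0.73 [0.5442 0.3267 0.039 ]
press [314.6 242.2] 0.79 [0.5027 0.057  0.    ]
press [269.9 228. ] 0.3 [0.527  0.1345 0.    ]
badge_center [313.7 315.5] 0.62 [0.3777 0.0589 0.003 ]
badge_center [315.2 245.1] 0.62 [0.4976 0.0562 0.003 ]
{'t': 0.35, 'q': array([ 1.17290655,  0.47719761,  0.02239442,  1.55561612, -0.01148226,
        1.10929907, -0.08310305]), 'joint_vel': array([ 0.00249904,  0.00061667, -0.00031515, -0.0014103 , -0.00059663,
        0.00175408,  0.00046018]), 'joint_torque': array([-1.95215376e-03, -5.95611370e+01,  1.60342500e+00, -2.81044775e+01,
        1.22862111e-02,  4.86058052e-03, -4.37851577e-05]), 'eef_pos': array([ 0.19284346, -0.64675227,  0.23108379]), 'tool_rot': array([-1.90027855e-04,  9.89522046e-01,  1.44381726e-01, -4.71051645e-05]), 'contact_force': array([-0.19168698, -0.11860835, -0.28954505]), 'torque': array([0.01741346, 0.02179976, 0.03905251]), 'gripper_width': 0.9996156910758277}
```

View pics/t1.png

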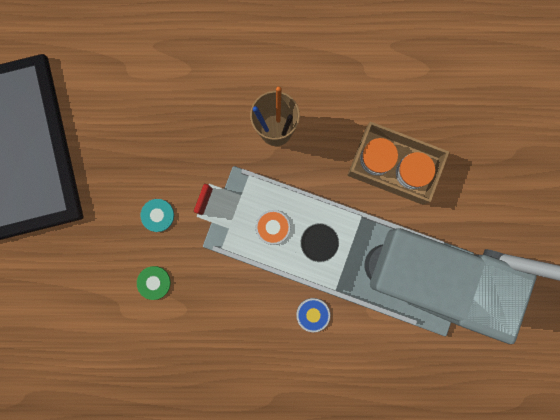

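View pics/s1.png

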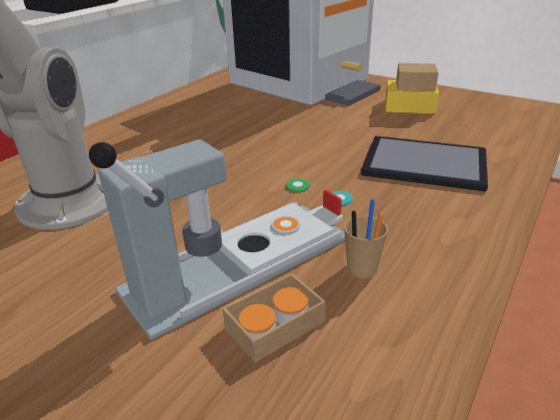

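The top view shows the orange blank at about (273,227), the recess at (320,242) and the red tab at (202,199). The scene view agrees. The green and turquoise discs to the left are decoys. The press head lies between the arm and the deck, so I'll go over it high up.

```bash
cat >> h.py <<'E'
from scipy.spatial.transform import Rotation as Ro
def go(p,yaw=None):
    """fractions for a tool-down target p, tool-x heading yaw (deg)"""
    o=monitor.get_obs();w,x,y,z=o["tool_rot"];R=Ro.from_quat([x,y,z,w])
    s=R.inv().apply(np.array(p)-o["eef_pos"])/.2
    if yaw is None: r=np.zeros(3)
    else:
        c,n=np.cos(np.radians(yaw)),np.sin(np.radians(yaw))
        T=Ro.from_matrix(np.array([[c,n,0],[n,-c,0],[0,0,-1.]]))
        r=(R.inv()*T).as_rotvec()/np.pi
    print("to",np.round(p,4),"xyz",np.round(s,4),"w",np.round(r,4))
E
python3 - <<'E'
from h import *
im=cv2.imread("pics/t1.png");hsv=cv2.cvtColor(im,cv2.COLOR_BGR2HSV)
def blob(m,roi,z):
    x0,y0,x1,y1=roi;k=np.zeros(m.shape,np.uint8);k[y0:y1,x0:x1]=m[y0:y1,x0:x1]
    n,l,s,c=cv2.connectedComponentsWithStats(k);i=1+np.argmax(s[1:,4]);pt=np.argwhere(l==i)[:,::-1].astype(np.float32)
    e=cv2.minEnclosingCircle(pt);print(c[i],s[i],e,onz("top",e[0],z));return onz("top",e[0],z)
b=blob(((hsv[...,0]<14)&(hsv[...,1]>150)&(hsv[...,2]>150)).astype(np.uint8),(250,205,297,250),.042)
r=blob((hsv[...,2]<60).astype(np.uint8),(295,220,345,266),.030)
t=blob(((hsv[...,1]>170)&((hsv[...,0]<6)|(hsv[...,0]>174))).astype(np.uint8),(185,175,222,220),.06)
u=(t-r)[:2];print(np.linalg.norm(u),np.degrees(np.arctan2(u[1],u[0])));u/=np.linalg.norm(u)
d=(b-r)[:2];print("along",d@u,"lat",d@[u[1],-u[0]])
go([.193,-.647,.43]);go([.39,-.47,.43],16.6);go([.62,.2,.3],68)
E
```

```text
[272.58823529 226.70588235] [258 212  30  30 510] ((272.55364990234375, 226.66738891601562), 15.00870418548584) [0.52717575 0.12880181 0.042     ]
[319.34101825 242.32949087] [ 302  224   36   37 1041] ((319.25, 242.25), 18.2655029296875) [0.50206881 0.05113964 0.03      ]
[201.10928962 198.06010929] [194 184  17  30 183] ((200.5, 198.0), 15.041708946228027) [0.57223926 0.24508853 0.06      ]
0.20625242749667852 70.10994380574887
along 0.0815711932162203 lat -0.002812702663966063
to [ 0.193 -0.647  0.43 ] xyz [ 4.000e-04  1.000e-03 -9.946e-01] w [0. 0. 0.]
to [ 0.39 -0.47  0.43] xyz [ 1.1972 -0.5656 -0.9944] w [-0.0001  0.      0.    ]
to [0.62 0.2  0.3 ] xyz [ 3.2565 -3.4471 -0.3434] w [-1.000e-04 -0.000e+00 -2.855e-01]
```

jog_arm([
  {"z": -0.5},
  {"z": -1},
  {"z": -1},
  {"z": -1},
  {"z": -1},
  {"z": -1},
], hand=-0.3)

```text
invalid input at $.plan[0]: expected keys x, y, z, wx, wy, wz
```

jog_arm([
  {"x": 0, "y": 0, "z": -0.2, "wx": 0, "wy": 0, "wz": 0},
  {"x": 0, "y": 0, "z": -0.4, "wx": 0, "wy": 0, "wz": 0},
  {"x": 0.2, "y": 0, "z": -0.6, "wx": 0, "wy": 0, "wz": 0},
  {"x": 0.4, "y": -0.1, "z": -0.8, "wx": 0, "wy": 0, "wz": 0},
  {"x": 0.6, "y": -0.2, "z": -0.95, "wx": 0, "wy": 0, "wz": 0},
  {"x": 0.8, "y": -0.3, "z": -1, "wx": 0, "wy": 0, "wz": 0},
  {"x": 1, "y": -0.4, "z": -1, "wx": 0, "wy": 0, "wz": 0},
  {"x": 1, "y": -0.5, "z": -1, "wx": 0, "wy": 0, "wz": 0},
  {"x": 1, "y": -0.6, "z": -1, "wx": 0, "wy": 0, "wz": 0},
  {"x": 1, "y": -0.6, "z": -1, "wx": 0, "wy": 0, "wz": 0},
], hand=-0.3)

```text
t: 1.18
eef_pos: [0.3546, -0.4678, 0.4331]
tool_rot: [-0.0, 0.989, 0.149, 0.002]
contact_force: [0.6, -0.1, 0.3]
gripper_width: 0.352
```

```bash
python3 - <<'E'
from h import *
go([.52,-.30,.43],16.6);go([.62,.2,.3],70)
E
```

```text
to [ 0.52 -0.3   0.43] xyz [ 1.0378 -0.5573  0.0194] w [-0.0001 -0.0011  0.0033]
to [0.62 0.2  0.3 ] xyz [ 2.2518 -2.7977  0.6746] w [ 0.0004 -0.0011 -0.2934]
```

jog_arm([
  {"x": 0.2, "y": -0.1, "z": 0, "wx": 0, "wy": 0, "wz": 0},
  {"x": 0.4, "y": -0.2, "z": 0, "wx": 0, "wy": 0, "wz": 0},
  {"x": 0.55, "y": -0.3, "z": 0, "wx": 0, "wy": 0, "wz": 0},
  {"x": 0.7, "y": -0.45, "z": 0, "wx": 0, "wy": 0, "wz": 0},
  {"x": 0.85, "y": -0.6, "z": 0, "wx": 0, "wy": 0, "wz": 0},
  {"x": 0.95, "y": -0.75, "z": 0, "wx": 0, "wy": 0, "wz": 0},
  {"x": 1, "y": -0.9, "z": 0, "wx": 0, "wy": 0, "wz": 0},
  {"x": 1, "y": -1, "z": 0, "wx": 0, "wy": 0, "wz": 0},
  {"x": 1, "y": -1, "z": 0, "wx": 0, "wy": 0, "wz": 0},
])

```text
t: 1.93
eef_pos: [0.4871, -0.212, 0.4346]
tool_rot: [-0.001, 0.988, 0.153, 0.002]
contact_force: [1.3, -1.1, 0.4]
gripper_width: 0.353
```

```bash
python3 - <<'E'
from h import *
go([.61,.0,.42],45);go([.62,.2,.3],70)
E
```

```text
to [0.61 0.   0.42] xyz [ 0.9068 -0.8238  0.0781] w [-0.     -0.0015 -0.152 ]
to [0.62 0.2  0.3 ] xyz [ 1.2549 -1.7608  0.6809] w [ 0.0003 -0.0016 -0.2908]
```

jog_arm([
  {"x": 0.2, "y": -0.15, "z": 0, "wx": 0, "wy": 0, "wz": -0.03},
  {"x": 0.35, "y": -0.3, "z": 0, "wx": 0, "wy": 0, "wz": -0.06},
  {"x": 0.5, "y": -0.45, "z": 0, "wx": 0, "wy": 0, "wz": -0.09},
  {"x": 0.65, "y": -0.6, "z": 0, "wx": 0, "wy": 0, "wz": -0.12},
  {"x": 0.8, "y": -0.75, "z": 0, "wx": 0, "wy": 0, "wz": -0.15},
  {"x": 0.9, "y": -0.9, "z": 0, "wx": 0, "wy": 0, "wz": -0.18},
  {"x": 0.95, "y": -1, "z": 0.1, "wx": 0, "wy": 0, "wz": -0.21},
  {"x": 0.95, "y": -1, "z": 0.2, "wx": 0, "wy": 0, "wz": -0.24},
  {"x": 0.95, "y": -1, "z": 0.2, "wx": 0, "wy": 0, "wz": -0.27},
  {"x": 0.95, "y": -1, "z": 0.2, "wx": 0, "wy": 0, "wz": -0.29},
])

```text
t: 2.77
eef_pos: [0.6074, 0.0356, 0.3937]
tool_rot: [-0.0, 0.818, 0.575, 0.001]
contact_force: [-0.2, -0.0, -0.0]
gripper_width: 0.35
```

```bash
python3 - <<'E'
from h import *
u=np.array([np.cos(np.radians(70)),np.sin(np.radians(70))]);r=np.array([.502,.051])
go([*(r+.15*u),.22],70)
E
```

```text
to [0.5533 0.192  0.22  ] xyz [ 0.6418 -0.5201  0.8698] w [ 0.0001 -0.0006  0.0007]
```

jog_arm([
  {"x": 0.15, "y": -0.12, "z": 0.1, "wx": 0, "wy": 0, "wz": 0},
  {"x": 0.3, "y": -0.25, "z": 0.2, "wx": 0, "wy": 0, "wz": 0},
  {"x": 0.45, "y": -0.37, "z": 0.35, "wx": 0, "wy": 0, "wz": 0},
  {"x": 0.6, "y": -0.5, "z": 0.5, "wx": 0, "wy": 0, "wz": 0},
  {"x": 0.64, "y": -0.52, "z": 0.7, "wx": 0, "wy": 0, "wz": 0},
  {"x": 0.64, "y": -0.52, "z": 0.87, "wx": 0, "wy": 0, "wz": 0},
  {"x": 0.64, "y": -0.52, "z": 0.87, "wx": 0, "wy": 0, "wz": 0},
  {"x": 0.64, "y": -0.52, "z": 0.87, "wx": 0, "wy": 0, "wz": 0},
])

```text
t: 3.43
eef_pos: [0.552, 0.1898, 0.2173]
tool_rot: [-0.001, 0.819, 0.574, -0.002]
contact_force: [-0.2, -0.6, 0.3]
gripper_width: 0.353
```

```bash
python3 - <<'E'
from h import *
o=monitor.get_obs();print(o["eef_pos"],o["tool_rot"])
save("wrist","w1")
for n,z in [("recess",.03),("tab",.066),("blank_center",.039)]:
    for r in finder.place_of("wrist",n)[:2]: print(n,np.round(r["location"],1),round(r["confidence"],2),np.round(onz("wrist",r["location"],z),4))
E
```

```text
[0.5519883  0.18982751 0.21733481] [-0.00104743  0.81859584  0.57436481 -0.00219459]
recess [272.  331.1] 0.61 [0.4997 0.0486 0.03  ]
tab [279.9 126. ] 0.93 [0.5786 0.2425 0.066 ]
blank_center [102.3  79.7] 0.9 [0.4512 0.3289 0.039 ]
blank_center [221.5  38.4] 0.89 [0.5576 0.3242 0.039 ]
```

View pics/w1.png

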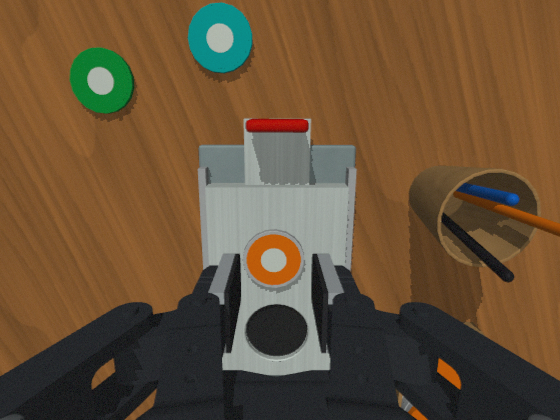

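The wrist picture shows the tab at (277,125), the blank at (274,261) and the recess at (276,330), all nearly in one column. I'll turn these pixels into positions.

```bash
python3 - <<'E'
from h import *
b=onz("wrist",(273.7,260.5),.042);r=onz("wrist",(276.5,330.5),.034);t=onz("wrist",(277.5,125),.066)
# deck far edge corners + rails for heading
e1,e2=onz("wrist",(207,185),.036),onz("wrist",(348,185),.036)
print(b,r,t,e1,e2,np.linalg.norm(e1-e2),np.degrees(np.arctan2(*(e1-e2)[:2]))) 
d=(t-r)[:2];print(np.linalg.norm(d),np.degrees(np.arctan2(d[1],d[0])))
u=d/np.linalg.norm(d);m=(b-r)[:2];print("along",m@u,"lat",m@[u[1],-u[0]])
print("deck end along",((e1+e2)/2-r)[:2]@u)
E
```

```text
[0.53092634 0.12688123 0.042     ] [0.50589195 0.05026202 0.034     ] [0.57718055 0.24414556 0.066     ] [0.49827582 0.21518741 0.036     ] [0.61956635 0.17080578 0.036     ] 0.12915541689796653 -69.90183210666845
0.20657418030244473 69.81214495914405
along 0.08055154232596842 lat -0.002944803367594513
deck end along 0.15226616072415128
```

```bash
cat >> h.py <<'E'
U=np.array([np.cos(np.radians(70)),np.sin(np.radians(70))]);L=np.array([U[1],-U[0]]);R0=np.array([.505,.0505])
def pose(al,lat,z): go([*(R0+al*U+lat*L),z],70)
def where():
    o=monitor.get_obs();d=o["eef_pos"][:2]-R0;print("al",d@U,"lat",d@L,"z",o["eef_pos"][2],"F",o["contact_force"],"t",o["t"])
E
python3 - <<'E'
from h import *
where();pose(.131,-.001,.05);pose(.131,-.001,.04)
E
```

```text
al 0.1492292587862859 lat -0.0006910606998557223 z 0.22261647478492236 F [-0.49419268  0.43520826 -0.15547344] t 3.6333
to [0.5489 0.1739 0.05  ] xyz [-0.0949 -0.0047  0.8627] w [ 0.0012 -0.0014 -0.0001]
to [0.5489 0.1739 0.04  ] xyz [-0.0951 -0.0049  0.9127] w [ 0.0012 -0.0014 -0.0001]
```

jog_arm([
  {"x": -0.09, "y": 0, "z": 0.15, "wx": 0, "wy": 0, "wz": 0},
  {"x": -0.09, "y": 0, "z": 0.3, "wx": 0, "wy": 0, "wz": 0},
  {"x": -0.09, "y": 0, "z": 0.45, "wx": 0, "wy": 0, "wz": 0},
  {"x": -0.09, "y": 0, "z": 0.6, "wx": 0, "wy": 0, "wz": 0},
  {"x": -0.09, "y": 0, "z": 0.7, "wx": 0, "wy": 0, "wz": 0},
  {"x": -0.09, "y": 0, "z": 0.78, "wx": 0, "wy": 0, "wz": 0},
  {"x": -0.09, "y": 0, "z": 0.83, "wx": 0, "wy": 0, "wz": 0},
  {"x": -0.09, "y": 0, "z": 0.86, "wx": 0, "wy": 0, "wz": 0},
  {"x": -0.09, "y": 0, "z": 0.86, "wx": 0, "wy": 0, "wz": 0},
  {"x": -0.09, "y": 0, "z": 0.86, "wx": 0, "wy": 0, "wz": 0},
])

```text
t: 4.47
eef_pos: [0.5512, 0.1747, 0.0517]
tool_rot: [0.001, 0.819, 0.573, 0.004]
contact_force: [-1.0, 0.2, 0.6]
gripper_width: 0.346
```

```bash
python3 - <<'E'
from h import *
where();pose(.131,-.001,.039)
save("wrist","w2")
E
```

```text
al 0.1325070807242389 lat 0.0009093214862768914 z 0.0517242506579779 F [-0.96818753  0.24255736  0.59777923] t 4.4667
to [0.5489 0.1739 0.039 ] xyz [-0.0079 -0.0099  0.0635] w [ 0.0017 -0.0017 -0.0002]
```

View pics/w2.png

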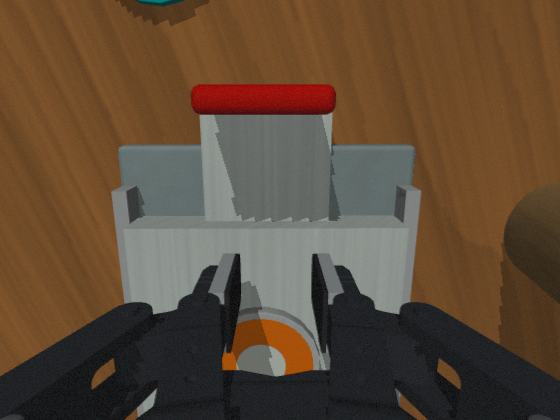

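The fingertips are behind the blank and straddle the deck. The blank's outer edge is at row 308 and the deck corners are near (124,222) and (412,222). The deck centre looks slightly left of the tool, so I'll compute the offset.

```bash
python3 - <<'E'
from h import *
where()
f=lambda p:(np.round((p[:2]-R0)@U*1e3,1),np.round((p[:2]-R0)@L*1e3,1))
for n,uv,z in [("tab",(263.5,88),.066),("dl",(124,220),.036),("dr",(412,220),.036),("blankedge",(261,308),.042),("blankdot",(262,362),.042)]: print(n,f(onz("wrist",uv,z)))
o=monitor.get_obs();print("tcp px",proj("wrist",o["eef_pos"]))
w,x,y,z=o["tool_rot"];print(Ro.from_quat([x,y,z,w]).as_matrix().round(4)); pose(.131,-.001,.039)
E
```

```text
al 0.1326542173768963 lat 0.0009327811978488837 z 0.05195370371351738 F [-0.01354251  0.29441313  0.39291035] t 4.5167
tab (np.float64(206.7), np.float64(-3.0))
dl (np.float64(152.3), np.float64(-67.3))
dr (np.float64(151.9), np.float64(63.0))
blankedge (np.float64(111.2), np.float64(-5.7))
blankdot (np.float64(82.1), np.float64(-5.6))
tcp px (np.float64(275.38884917888265), np.float64(274.4467323182917))
[[ 0.3425  0.9395  0.0072]
 [ 0.9395 -0.3426  0.0035]
 [ 0.0058  0.0056 -1.    ]]
to [0.5489 0.1739 0.039 ] xyz [-0.0087 -0.01    0.0647] w [ 0.0018 -0.0018 -0.0002]
```

```bash
echo 'R0=R0+.001*U-.0025*L' >> h.py; python3 - <<'E'
from h import *
where();pose(.131,-.0015,.039)
E
```

```text
al 0.13165421737689634 lat 0.0034327811978489 z 0.05195370371351738 F [-0.01354251  0.29441313  0.39291035] t 4.5167
to [0.5464 0.1759 0.039 ] xyz [-0.0037 -0.025   0.0646] w [ 0.0018 -0.0018 -0.0002]
```

jog_arm([
  {"x": 0, "y": -0.025, "z": 0.01, "wx": 0.002, "wy": -0.002, "wz": 0},
  {"x": 0, "y": -0.025, "z": 0.02, "wx": 0.002, "wy": -0.002, "wz": 0},
  {"x": 0, "y": -0.025, "z": 0.03, "wx": 0.002, "wy": -0.002, "wz": 0},
  {"x": 0, "y": -0.025, "z": 0.04, "wx": 0.002, "wy": -0.002, "wz": 0},
  {"x": 0, "y": -0.025, "z": 0.05, "wx": 0.002, "wy": -0.002, "wz": 0},
  {"x": 0, "y": -0.025, "z": 0.055, "wx": 0.002, "wy": -0.002, "wz": 0},
  {"x": 0, "y": -0.025, "z": 0.06, "wx": 0.002, "wy": -0.002, "wz": 0},
  {"x": 0, "y": -0.025, "z": 0.06, "wx": 0.002, "wy": -0.002, "wz": 0},
])

```text
t: 5.18
eef_pos: [0.5465, 0.1765, 0.0396]
tool_rot: [-0.0, 0.819, 0.573, -0.001]
contact_force: [-0.2, 0.2, -0.4]
gripper_width: 0.351
```

```bash
python3 - <<'E'
from h import *
where();pose(.131,-.0015,.038)
E
```

```text
al 0.1315647696610629 lat -0.0016232474010327638 z 0.03959234568150811 F [-0.23857715  0.18056916 -0.36330533] t 5.1833
to [0.5464 0.1759 0.038 ] xyz [-0.0028  0.0006  0.008 ] w [-0.0003  0.0003 -0.0002]
```

jog_arm([
  {"x": 0, "y": 0, "z": 0.006, "wx": 0, "wy": 0, "wz": 0},
  {"x": 0, "y": 0, "z": 0.012, "wx": 0, "wy": 0, "wz": 0},
  {"x": 0, "y": 0, "z": 0.015, "wx": 0, "wy": 0, "wz": 0},
  {"x": 0, "y": 0, "z": 0.015, "wx": 0, "wy": 0, "wz": 0},
])

```text
t: 5.52
eef_pos: [0.5464, 0.1764, 0.0364]
tool_rot: [-0.0, 0.819, 0.573, -0.001]
contact_force: [0.5, -0.0, -0.0]
gripper_width: 0.351
```

jog_arm([
  {"x": 0, "y": 0, "z": 0.005, "wx": 0, "wy": 0, "wz": 0},
  {"x": 0, "y": 0, "z": 0.01, "wx": 0, "wy": 0, "wz": 0},
  {"x": 0, "y": 0, "z": 0.01, "wx": 0, "wy": 0, "wz": 0},
])

```text
t: 5.77
eef_pos: [0.5467, 0.1769, 0.0356]
tool_rot: [0.0, 0.819, 0.573, -0.0]
contact_force: [-3.7, -0.9, 10.6]
gripper_width: 0.353
```

jog_arm([
  {"x": 0, "y": 0, "z": -0.007, "wx": 0, "wy": 0, "wz": 0},
  {"x": 0, "y": 0, "z": -0.012, "wx": 0, "wy": 0, "wz": 0},
  {"x": -0.03, "y": 0, "z": -0.012, "wx": 0, "wy": 0, "wz": 0},
  {"x": -0.06, "y": 0, "z": -0.012, "wx": 0, "wy": 0, "wz": 0},
  {"x": -0.09, "y": 0, "z": -0.012, "wx": 0, "wy": 0, "wz": 0},
  {"x": -0.12, "y": 0, "z": -0.012, "wx": 0, "wy": 0, "wz": 0},
  {"x": -0.15, "y": 0, "z": -0.012, "wx": 0, "wy": 0, "wz": 0},
  {"x": -0.17, "y": 0, "z": -0.012, "wx": 0, "wy": 0, "wz": 0},
  {"x": -0.19, "y": 0, "z": -0.012, "wx": 0, "wy": 0, "wz": 0},
  {"x": -0.2, "y": 0, "z": -0.012, "wx": 0, "wy": 0, "wz": 0},
  {"x": -0.2, "y": 0, "z": -0.012, "wx": 0, "wy": 0, "wz": 0},
])

```text
t: 6.68
eef_pos: [0.5328, 0.1387, 0.038]
tool_rot: [0.0, 0.819, 0.573, -0.001]
contact_force: [-0.6, -0.2, -0.0]
gripper_width: 0.351
```

```bash
python3 - <<'E'
from h import *
where();pose(.06,0,.0385)
w=save("wrist","w3");t=save("top","t3")[150:290,190:400]
cv2.imwrite("pics/c3.png",np.hstack([cv2.resize(w,(400,300)),cv2.resize(t,(400,300))])[:,:,::-1])
E
```

```text
al 0.09138497620916836 lat -0.001493724359771298 z 0.03798897240037889 F [-0.63640189 -0.20849099 -0.03208842] t 6.6833
to [0.5235 0.1087 0.0385] xyz [-0.1569  0.0076 -0.0024] w [-0.0002  0.0003 -0.0003]
```

View pics/c3.png

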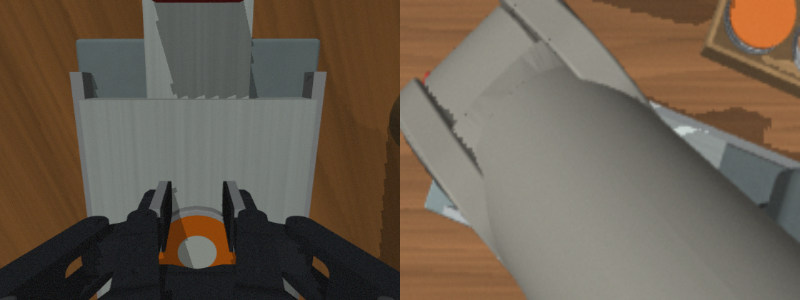

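jog_arm([
  {"x": -0.025, "y": 0.003, "z": 0, "wx": 0, "wy": 0, "wz": 0},
  {"x": -0.05, "y": 0.006, "z": 0, "wx": 0, "wy": 0, "wz": 0},
  {"x": -0.075, "y": 0.008, "z": 0, "wx": 0, "wy": 0, "wz": 0},
  {"x": -0.1, "y": 0.008, "z": 0, "wx": 0, "wy": 0, "wz": 0},
  {"x": -0.125, "y": 0.008, "z": 0, "wx": 0, "wy": 0, "wz": 0},
  {"x": -0.15, "y": 0.008, "z": 0, "wx": 0, "wy": 0, "wz": 0},
  {"x": -0.175, "y": 0.008, "z": 0, "wx": 0, "wy": 0, "wz": 0},
  {"x": -0.2, "y": 0.008, "z": 0, "wx": 0, "wy": 0, "wz": 0},
  {"x": -0.22, "y": 0.008, "z": 0, "wx": 0, "wy": 0, "wz": 0},
  {"x": -0.24, "y": 0.008, "z": 0, "wx": 0, "wy": 0, "wz": 0},
  {"x": -0.24, "y": 0.008, "z": 0, "wx": 0, "wy": 0, "wz": 0},
])

```text
t: 7.7
eef_pos: [0.5178, 0.0927, 0.038]
tool_rot: [0.0, 0.82, 0.573, -0.001]
contact_force: [-0.5, -1.0, -0.6]
gripper_width: 0.347
```

```bash
python3 - <<'E'
from h import *
where();pose(.036,0,.038)
w=save("wrist","w4");t=save("scene","s4")[170:290,180:360]
cv2.imwrite("pics/c4.png",np.hstack([cv2.resize(w,(400,300)),cv2.resize(t,(400,300))])[:,:,::-1])
E
```

```text
al 0.04301762182961405 lat 9.773239872080605e-05 z 0.03801885928086375 F [-0.52168326 -1.03795102 -0.60957917] t 7.7
to [0.5153 0.0861 0.038 ] xyz [-0.0351 -0.0004  0.0001] w [-0.0002  0.0004 -0.0004]
```

View pics/c4.png

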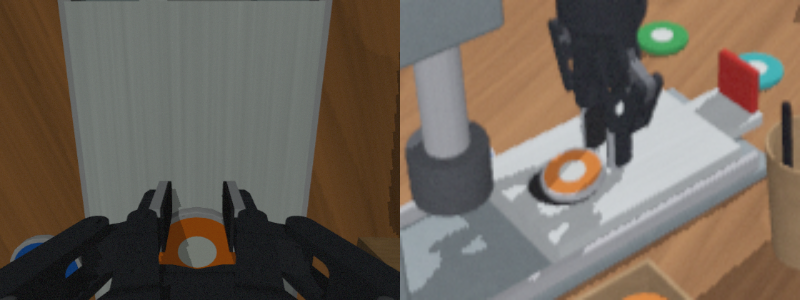

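The blank is partly over the recess: a dark crescent still shows on the head side at about (545,190). I'll push a little further.

jog_arm([
  {"x": -0.015, "y": 0, "z": 0, "wx": 0, "wy": 0, "wz": 0},
  {"x": -0.025, "y": 0, "z": 0, "wx": 0, "wy": 0, "wz": 0},
  {"x": -0.035, "y": 0, "z": 0, "wx": 0, "wy": 0, "wz": 0},
  {"x": -0.035, "y": 0, "z": 0, "wx": 0, "wy": 0, "wz": 0},
])

```text
t: 8.13
eef_pos: [0.5155, 0.0865, 0.038]
tool_rot: [0.0, 0.819, 0.573, -0.001]
contact_force: [0.5, -0.2, 0.1]
gripper_width: 0.348
```

```bash
python3 - <<'E'
from h import *
where();pose(.034,0,.038)
w=save("wrist","w5");t=save("scene","s5")[190:270,200:320]
cv2.imwrite("pics/c5.png",np.hstack([cv2.resize(w,(400,300)),cv2.resize(t,(400,300))])[:,:,::-1])
E
```

```text
al 0.03646971754541925 lat 5.849192381425679e-05 z 0.03802308110486413 F [ 0.45504943 -0.16097528  0.07200815] t 8.1333
to [0.5146 0.0842 0.038 ] xyz [-0.0123 -0.0003  0.0001] w [-0.0002  0.0003 -0.0003]
```

View pics/c5.png

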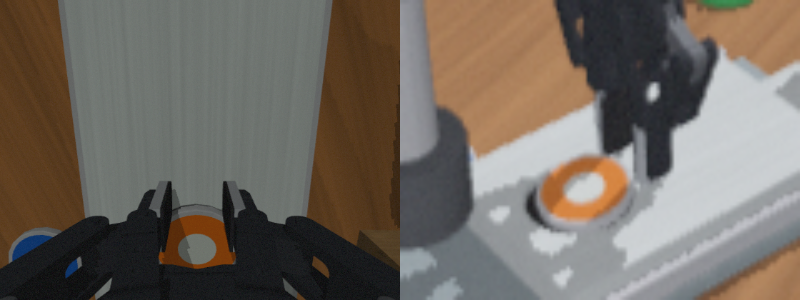

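jog_arm([
  {"x": -0.01, "y": 0, "z": 0, "wx": 0, "wy": 0, "wz": 0},
  {"x": -0.02, "y": 0, "z": 0, "wx": 0, "wy": 0, "wz": 0},
  {"x": -0.022, "y": 0, "z": 0, "wx": 0, "wy": 0, "wz": 0},
  {"x": -0.022, "y": 0, "z": 0, "wx": 0, "wy": 0, "wz": 0},
])

```text
t: 8.57
eef_pos: [0.5141, 0.0826, 0.0381]
tool_rot: [0.0, 0.819, 0.573, -0.0]
contact_force: [1.1, 0.0, -0.3]
gripper_width: 0.349
```

```bash
python3 - <<'E'
from h import *
where()
w=save("wrist","w6");t=save("scene","s6")[190:270,200:320]
cv2.imwrite("pics/c6.png",np.hstack([cv2.resize(w,(400,300)),cv2.resize(t,(400,300))])[:,:,::-1])
E
```

```text
al 0.03225225422209344 lat 8.574110006014969e-05 z 0.03807554827371881 F [ 1.05834016  0.03341026 -0.3060849 ] t 8.5667
```

View pics/c6.png

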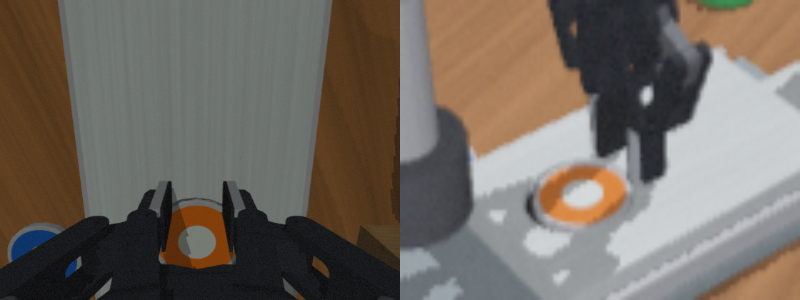

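jog_arm([
  {"x": 0.03, "y": 0, "z": 0, "wx": 0, "wy": 0, "wz": 0},
  {"x": 0.08, "y": 0, "z": -0.02, "wx": 0, "wy": 0, "wz": 0},
  {"x": 0.15, "y": 0, "z": -0.1, "wx": 0, "wy": 0, "wz": 0},
  {"x": 0.25, "y": 0, "z": -0.25, "wx": 0, "wy": 0, "wz": 0},
  {"x": 0.4, "y": 0, "z": -0.4, "wx": 0, "wy": 0, "wz": 0},
  {"x": 0.5, "y": 0, "z": -0.55, "wx": 0, "wy": 0, "wz": 0},
  {"x": 0.58, "y": 0, "z": -0.7, "wx": 0, "wy": 0, "wz": 0},
  {"x": 0.58, "y": 0, "z": -0.85, "wx": 0, "wy": 0, "wz": 0},
  {"x": 0.58, "y": 0, "z": -0.9, "wx": 0, "wy": 0, "wz": 0},
  {"x": 0.58, "y": 0, "z": -0.9, "wx": 0, "wy": 0, "wz": 0},
  {"x": 0.58, "y": 0, "z": -0.9, "wx": 0, "wy": 0, "wz": 0},
])

```text
t: 9.58
eef_pos: [0.5539, 0.1921, 0.218]
tool_rot: [0.0, 0.819, 0.573, -0.0]
contact_force: [-1.2, 0.3, -0.7]
gripper_width: 0.351
```

```bash
python3 - <<'E'
from h import *
where();pose(.25,0,.15);pose(.25,0,.045)
w=save("wrist","w7");t=save("scene","s7")[190:270,200:320]
cv2.imwrite("pics/c7.png",np.hstack([cv2.resize(w,(400,300)),cv2.resize(t,(400,300))])[:,:,::-1])
for n in("tab","recess","blank_center"):print(n,finder.place_of("wrist",n)[:2])
E
```

```text
al 0.14877797546431668 lat 6.996571445413297e-05 z 0.2179549246111737 F [-1.21202087  0.3315693  -0.7292988 ] t 9.5833
to [0.5885 0.2872 0.15  ] xyz [ 0.5062 -0.0007  0.3396] w [ 0.      0.0001 -0.0002]
to [0.5885 0.2872 0.045 ] xyz [ 5.065e-01 -8.000e-04  8.646e-01] w [ 0.      0.0001 -0.0002]
tab [{'location': [271.5, 127.7], 'confidence': 0.62}]
recess []
blank_center [{'location': [276.9, 329.4], 'confidence': 0.81}, {'location': [100.0, 86.1], 'confidence': 0.78}]
```

View pics/c7.png

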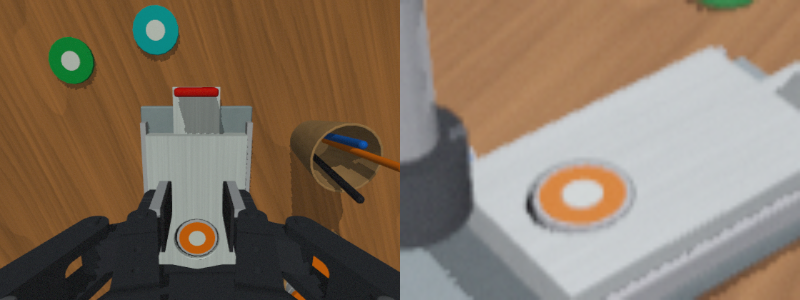

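The blank lies flush in the recess in both views, with a full ring around it. Next I'll shut the fingers and go behind the tab.

jog_arm([
  {"x": 0.15, "y": 0, "z": 0, "wx": 0, "wy": 0, "wz": 0},
  {"x": 0.3, "y": 0, "z": 0, "wx": 0, "wy": 0, "wz": 0},
  {"x": 0.45, "y": 0, "z": 0.1, "wx": 0, "wy": 0, "wz": 0},
  {"x": 0.52, "y": 0, "z": 0.2, "wx": 0, "wy": 0, "wz": 0},
  {"x": 0.52, "y": 0, "z": 0.35, "wx": 0, "wy": 0, "wz": 0},
  {"x": 0.52, "y": 0, "z": 0.5, "wx": 0, "wy": 0, "wz": 0},
  {"x": 0.52, "y": 0, "z": 0.65, "wx": 0, "wy": 0, "wz": 0},
  {"x": 0.52, "y": 0, "z": 0.77, "wx": 0, "wy": 0, "wz": 0},
  {"x": 0.52, "y": 0, "z": 0.84, "wx": 0, "wy": 0, "wz": 0},
  {"x": 0.52, "y": 0, "z": 0.86, "wx": 0, "wy": 0, "wz": 0},
  {"x": 0.52, "y": 0, "z": 0.86, "wx": 0, "wy": 0, "wz": 0},
], hand=-1)

```text
t: 10.75
eef_pos: [0.5879, 0.2883, 0.0432]
tool_rot: [-0.001, 0.82, 0.573, -0.003]
contact_force: [0.2, -0.7, 0.2]
gripper_width: -0.001
```

```bash
python3 - <<'E'
from h import *
where();pose(.225,-.001,.045);pose(.225-.11,-.001,.045)
im=cv2.imread("pics/w7.png");hsv=cv2.cvtColor(im,cv2.COLOR_BGR2HSV)
m=(hsv[...,1]>170)&((hsv[...,0]<4)|(hsv[...,0]>174))&(hsv[...,2]>90);p=np.argwhere(m[100:150,220:320]);print(p.mean(0)+[100,220],p.min(0)+[100,220],p.max(0)+[100,220])
E
```

```text
al 0.25084798502260736 lat -0.0009765074656651745 z 0.043170052325726696 F [ 0.17288166 -0.65168679  0.17561624] t 10.75
to [0.579  0.2641 0.045 ] xyz [-0.1293  0.     -0.0087] w [-0.0013  0.0012 -0.0004]
to [0.5414 0.1607 0.045 ] xyz [-0.6793  0.0007 -0.0067] w [-0.0013  0.0012 -0.0004]
[128.32341001 274.90798376] [122 244] [134 305]
```

jog_arm([
  {"x": -0.05, "y": 0, "z": -0.005, "wx": 0, "wy": 0, "wz": 0},
  {"x": -0.1, "y": 0, "z": -0.005, "wx": 0, "wy": 0, "wz": 0},
  {"x": -0.13, "y": 0, "z": -0.005, "wx": 0, "wy": 0, "wz": 0},
  {"x": -0.16, "y": 0, "z": -0.005, "wx": 0, "wy": 0, "wz": 0},
  {"x": -0.2, "y": 0, "z": -0.005, "wx": 0, "wy": 0, "wz": 0},
  {"x": -0.24, "y": 0, "z": -0.005, "wx": 0, "wy": 0, "wz": 0},
  {"x": -0.28, "y": 0, "z": -0.005, "wx": 0, "wy": 0, "wz": 0},
  {"x": -0.32, "y": 0, "z": -0.005, "wx": 0, "wy": 0, "wz": 0},
  {"x": -0.36, "y": 0, "z": -0.005, "wx": 0, "wy": 0, "wz": 0},
  {"x": -0.4, "y": 0, "z": -0.005, "wx": 0, "wy": 0, "wz": 0},
  {"x": -0.44, "y": 0, "z": -0.005, "wx": 0, "wy": 0, "wz": 0},
  {"x": -0.46, "y": 0, "z": -0.005, "wx": 0, "wy": 0, "wz": 0},
])

```text
t: 11.75
eef_pos: [0.5557, 0.2003, 0.0443]
tool_rot: [-0.0, 0.82, 0.573, -0.003]
contact_force: [3.0, 1.3, 2.5]
gripper_width: -0.0
```

jog_arm([
  {"x": -0.02, "y": 0, "z": 0, "wx": 0, "wy": 0, "wz": 0},
  {"x": -0.04, "y": 0, "z": 0, "wx": 0, "wy": 0, "wz": 0},
  {"x": -0.06, "y": 0, "z": 0, "wx": 0, "wy": 0, "wz": 0},
  {"x": -0.07, "y": 0, "z": 0, "wx": 0, "wy": 0, "wz": 0},
  {"x": -0.07, "y": 0, "z": 0, "wx": 0, "wy": 0, "wz": 0},
])

```text
t: 12.17
eef_pos: [0.5503, 0.1862, 0.044]
tool_rot: [-0.0, 0.82, 0.572, -0.004]
contact_force: [1.1, 0.5, 1.1]
gripper_width: -0.001
```

```bash
python3 - <<'E'
from h import *
where()
E
```

```text
al 0.1419901500693548 lat -0.0013565504164824577 z 0.04404944590520364 F [1.08755339 0.46961621 1.06837132] t 12.1667
```

jog_arm([
  {"x": -0.015, "y": 0, "z": 0, "wx": 0, "wy": 0, "wz": 0},
  {"x": -0.03, "y": 0, "z": 0, "wx": 0, "wy": 0, "wz": 0},
  {"x": -0.045, "y": 0, "z": 0, "wx": 0, "wy": 0, "wz": 0},
  {"x": -0.05, "y": 0, "z": 0, "wx": 0, "wy": 0, "wz": 0},
])

```text
t: 12.5
eef_pos: [0.5465, 0.1763, 0.044]
tool_rot: [-0.0, 0.82, 0.572, -0.005]
contact_force: [2.6, 2.9, 1.3]
gripper_width: -0.0
```

jog_arm([
  {"x": -0.015, "y": 0, "z": 0, "wx": 0, "wy": 0, "wz": 0},
  {"x": -0.025, "y": 0, "z": 0, "wx": 0, "wy": 0, "wz": 0},
  {"x": -0.025, "y": 0, "z": 0, "wx": 0, "wy": 0, "wz": 0},
])

```text
t: 12.75
eef_pos: [0.5444, 0.1707, 0.0439]
tool_rot: [-0.0, 0.82, 0.572, -0.005]
contact_force: [0.7, 1.0, 1.3]
gripper_width: 0.001
```

jog_arm([
  {"x": -0.015, "y": 0, "z": 0, "wx": 0, "wy": 0, "wz": 0},
  {"x": -0.02, "y": 0, "z": 0, "wx": 0, "wy": 0, "wz": 0},
  {"x": -0.02, "y": 0, "z": 0, "wx": 0, "wy": 0, "wz": 0},
])

```text
t: 13.0
eef_pos: [0.5427, 0.1663, 0.0439]
tool_rot: [-0.0, 0.82, 0.572, -0.006]
contact_force: [1.2, 0.7, 0.5]
gripper_width: -0.003
```

jog_arm([
  {"x": -0.01, "y": 0, "z": 0, "wx": 0, "wy": 0, "wz": 0},
  {"x": -0.018, "y": 0, "z": 0, "wx": 0, "wy": 0, "wz": 0},
  {"x": -0.018, "y": 0, "z": 0, "wx": 0, "wy": 0, "wz": 0},
])

```text
t: 13.25
eef_pos: [0.5412, 0.1625, 0.0438]
tool_rot: [0.0, 0.82, 0.572, -0.006]
contact_force: [1.0, 2.1, 1.4]
gripper_width: 0.003
```

jog_arm([
  {"x": -0.01, "y": 0, "z": 0, "wx": 0, "wy": 0, "wz": 0},
  {"x": -0.018, "y": 0, "z": 0, "wx": 0, "wy": 0, "wz": 0},
  {"x": -0.018, "y": 0, "z": 0, "wx": 0, "wy": 0, "wz": 0},
])

```text
t: 13.5
eef_pos: [0.54, 0.1592, 0.0439]
tool_rot: [-0.0, 0.82, 0.572, -0.006]
contact_force: [2.3, 3.3, -1.2]
gripper_width: -0.004
```

```bash
python3 - <<'E'
from h import *
where()
E
```

```text
al 0.11309116468181112 lat -0.0017722097054651484 z 0.04390787757853494 F [ 2.26306377  3.27721155 -1.17522434] t 13.5
```

jog_arm([
  {"x": -0.01, "y": 0, "z": 0, "wx": 0, "wy": 0, "wz": 0},
  {"x": -0.018, "y": 0, "z": 0, "wx": 0, "wy": 0, "wz": 0},
  {"x": -0.018, "y": 0, "z": 0, "wx": 0, "wy": 0, "wz": 0},
])

```text
t: 13.75
eef_pos: [0.54, 0.1591, 0.0441]
tool_rot: [-0.001, 0.82, 0.573, -0.003]
contact_force: [7.2, 9.5, -8.1]
gripper_width: 0.0
```

jog_arm([
  {"x": -0.01, "y": 0, "z": 0, "wx": 0, "wy": 0, "wz": 0},
  {"x": -0.015, "y": 0, "z": 0, "wx": 0, "wy": 0, "wz": 0},
  {"x": -0.015, "y": 0, "z": 0, "wx": 0, "wy": 0, "wz": 0},
])

```text
t: 14.0
eef_pos: [0.5399, 0.1593, 0.0443]
tool_rot: [-0.003, 0.819, 0.573, 0.0]
contact_force: [5.4, 8.7, -7.4]
gripper_width: -0.003
```

jog_arm([
  {"x": -0.015, "y": 0, "z": 0, "wx": 0, "wy": 0, "wz": 0},
  {"x": -0.03, "y": 0, "z": 0, "wx": 0, "wy": 0, "wz": 0},
  {"x": -0.03, "y": 0, "z": 0, "wx": 0, "wy": 0, "wz": 0},
])

```text
t: 14.25
eef_pos: [0.5399, 0.1594, 0.0447]
tool_rot: [-0.005, 0.818, 0.575, 0.005]
contact_force: [9.2, 15.5, -12.7]
gripper_width: -0.003
```

jog_arm([
  {"x": 0.05, "y": 0, "z": 0, "wx": 0, "wy": 0, "wz": 0},
  {"x": 0.12, "y": 0, "z": 0, "wx": 0, "wy": 0, "wz": 0},
  {"x": 0.25, "y": 0, "z": -0.1, "wx": 0, "wy": 0, "wz": 0},
  {"x": 0.4, "y": 0, "z": -0.25, "wx": 0, "wy": 0, "wz": 0},
  {"x": 0.5, "y": 0, "z": -0.4, "wx": 0, "wy": 0, "wz": 0},
  {"x": 0.55, "y": 0, "z": -0.6, "wx": 0, "wy": 0, "wz": 0},
  {"x": 0.55, "y": 0, "z": -0.8, "wx": 0, "wy": 0, "wz": 0},
  {"x": 0.55, "y": 0, "z": -0.95, "wx": 0, "wy": 0, "wz": 0},
  {"x": 0.55, "y": 0, "z": -1, "wx": 0, "wy": 0, "wz": 0},
  {"x": 0.55, "y": 0, "z": -1, "wx": 0, "wy": 0, "wz": 0},
])

```text
t: 15.08
eef_pos: [0.5777, 0.2608, 0.2493]
tool_rot: [-0.004, 0.818, 0.574, 0.007]
contact_force: [-0.3, 0.4, 0.5]
gripper_width: 0.0
```

```bash
python3 - <<'E'
from h import *
where()
w=save("wrist","w8");t=save("scene","s8")
cv2.imwrite("pics/c8.png",np.hstack([cv2.resize(w,(400,300)),cv2.resize(t[130:310,100:340],(400,300))])[:,:,::-1])
hsv=cv2.cvtColor(w,cv2.COLOR_RGB2HSV)
m=((hsv[...,1]>170)&((hsv[...,0]<4)|(hsv[...,0]>174))&(hsv[...,2]>90)).astype(np.uint8)
n,l,s,c=cv2.connectedComponentsWithStats(m);i=1+np.argmax(s[1:,4]);print(s[i],c[i]);p=onz("wrist",c[i],.066)[:2]-R0;print("tab al",p@U,p@L)
for n in("tab","badge_center","pencup_center"):print(n,finder.place_of("scene",n)[:1])
E
```

```text
al 0.22147856424873327 lat -0.0011508563216443973 z 0.249330338437391 F [-0.29703546  0.37996909  0.50423212] t 15.0833Traceback (most recent call last):
  File "<stdin>", line 7, in <module>
    return _wrapfunc(a, 'argmax', axis=axis, out=out, **kwds)
    return bound(*args, **kwds)
ValueError: attempt to get argmax of an empty sequence
```

View pics/c8.png

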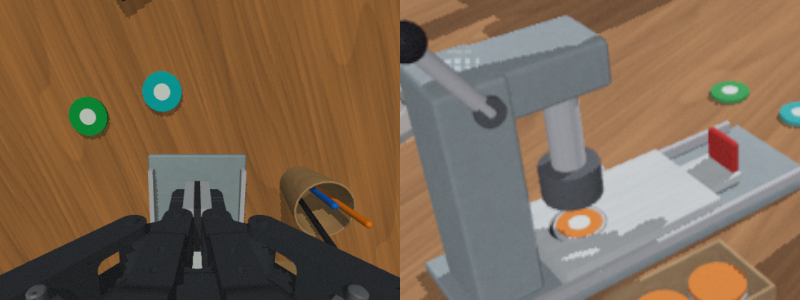

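The scene crop shows the blank flat in the recess under the ram at (578,222), with the tab well in. I'll check the numbers for travel and for the bystander objects.

```bash
python3 - <<'E'
from h import *
def c(f,roi,h0,z):
    im=cv2.imread(f"pics/{f}.png");h=cv2.cvtColor(im,cv2.COLOR_BGR2HSV)
    m=((h[...,1]>150)&h0(h[...,0])&(h[...,2]>80));x0,y0,x1,y1=roi
    p=np.argwhere(m[y0:y1,x0:x1])[:,::-1]+[x0,y0];q=(p.min(0)+p.max(0))/2;w=onz("scene",q,z);d=w[:2]-R0
    print(f,q,len(p),np.round([d@U,d@L],4));return w
red=lambda h:(h<5)|(h>174);org=lambda h:(h>4)&(h<16)
c("s1",(310,180,345,220),red,.05);c("s7",(310,180,345,220),red,.05);c("s8",(260,195,330,240),red,.05)
c("s7",(210,205,270,250),lambda h:h<16,.036);c("s8",(190,250,225,280),lambda h:h<16,.036)
a,b=cv2.imread("pics/s1.png"),cv2.imread("pics/s8.png")
for n,(x0,y0,x1,y1) in dict(cup=(342,195,390,280),box=(222,280,328,356)).items(): print(n,np.abs(a[y0:y1,x0:x1].astype(int)-b[y0:y1,x0:x1]).mean())
# expected px of blank at home: ram axis along press y=-110
for cam in["top"]:
    cams.read_camera(cam);print([(np.round(onz(cam,r["location"],.003),4),r["confidence"]) for r in finder.place_of(cam,"badge_center")[:2]])
E
```

```text
s1 [331.5 202. ] 312 [0.1989 0.0023]
s7 [331.5 202. ] 310 [0.1989 0.0023]
s8 [293. 219.] 300 [0.0952 0.001 ]
s7 [254.  241.5] 181 [ 0.0006 -0.0022]
s8 [207. 263.] 232 [-0.1041 -0.0023]
cup 2.4959150326797386
box 3.2610890433631248
[(array([0.3834, 0.0599, 0.003 ]), 0.59)]
```

```bash
python3 - <<'E'
from h import *
b=save("top","t8")[:,:,::-1];a=cv2.imread("pics/t1.png")
for im in(a,b):
    h=cv2.cvtColor(np.ascontiguousarray(im),cv2.COLOR_BGR2HSV)[290:340,290:340];p=np.argwhere((h[...,0]>100)&(h[...,0]<130)&(h[...,1]>150));print(len(p),p.min(0),p.max(0))
where();print(bot.hand_in())
E
```

```text
468 [11  9] [39 37]
121 [11 21] [28 37]
al 0.21922274063861127 lat -0.0024325248553841716 z 0.24374640834040728 F [-0.33028077 -0.72997911  0.03833488] t 15.3333
the job is handed in; nothing more can be done
None
```

I nudged the orange blank across the deck with two slightly open fingertips until it dropped flat into the recess. I then pushed the carriage in by its red tab until it stopped. The job was handed in at about 15 s, with the arm raised clear at about 24 cm and no contact force.

**Blank:** it lay flush in the recess in both the wrist and scene views before the push. The scene view after the push shows it still flat, under the ram.

**Carriage:** it stopped hard. Commanding further pushes raised the force to about 22 N with no more movement. The pictures give 104–105 mm of travel, which fits a start about 6 mm in.

**Other objects:** pixel comparison shows the pen cup and the box of spare blanks essentially unchanged.

**Less certain:** in the last top picture the arm hid most of the blue badge. The network placed it about 6 mm from its first estimate. The badge edges still visible match the first picture exactly, so I take it as unmoved.

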